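Flip the stock tag of the empty glass crate

TASK

One of the three glass offcut crates on the bench has run empty: with the fingertips, gently flip its hinged metal tag right over, from the disc face to the cross face, so that it lies flat back over the crate. Push it all the way over without pinching it, flicking it or pressing hard; leave the other crates' tags and the tools and jar on the bench as they are, and finish clear of everything.

Things in the scene. Friction and masses are not known exactly. Their poses are not given: they have to be found in the camera images.
- crate_bare: The EMPTY crate (nothing stands in it). It is an open-topped plywood offcut crate, screwed to the bench: 200 deep (x) x 150 wide (y) x 150 mm high, walls 9 mm; origin at the centre of its underside, its -x side is the front (towards the robot, up to 0.28 rad of yaw). Empty.
- crate_bare_pin (a point): centre of the hinge pin of the flip tag on the EMPTY crate (nothing stands in it): 95.5 mm in front of the crate's origin, 165 mm above the bench. The pin runs along the crate's y, held between two ears (6.5 mm to either side of the pin, top 171 mm) on a steel saddle plate 86 (along x) x 46 mm (top at 154 mm) that straddles the front wall; rubber buffers fill the gap below the tag
- tag_bare_edge (a point): middle of the free edge of that tag, in the plate's mid-thickness, 80 mm from the pin. The tag is a stiff grey metal plate 4 mm thick, 46 mm wide along the pin, reaching from 12 to 80 mm from the pin; lying at 0 it sticks out in front of the crate and its last 37 mm overhang the saddle with only air beneath, down to the bench. One face carries a black disc, the other a black diagonal cross
- tag_bare (a joint): angle of the flip tag on the EMPTY crate (nothing stands in it), rad: 0 = lying flat towards the robot in front of the crate, disc face up; pi/2 = standing upright; pi = lying flat back over the crate, cross face up (stops at 0 and pi). Stiff hinge: the 45 g tag stays at whatever angle it is left, about 1 N at the free edge moves it; the two stops are hard. Starts at 0 to 0.15.
- crate_sheets: The crate filled with upright rectangular glass sheets. It is an open-topped plywood offcut crate, screwed to the bench: 200 deep (x) x 150 wide (y) x 150 mm high, walls 9 mm; origin at the centre of its underside, its -x side is the front (towards the robot, up to 0.28 rad of yaw). Five rectangular sheets stand in its rear half, tops up to 206 mm above the bench, from 20 mm behind its origin backwards.
- crate_sheets_pin (a point): centre of the hinge pin of the flip tag on the crate filled with upright rectangular glass sheets: 95.5 mm in front of the crate's origin, 165 mm above the bench. The pin runs along the crate's y, held between two ears (6.5 mm to either side of the pin, top 171 mm) on a steel saddle plate 86 (along x) x 46 mm (top at 154 mm) that straddles the front wall; rubber buffers fill the gap below the tag
- tag_sheets_edge (a point): middle of the free edge of that tag, in the plate's mid-thickness, 80 mm from the pin. The tag is a stiff grey metal plate 4 mm thick, 46 mm wide along the pin, reaching from 12 to 80 mm from the pin; lying at 0 it sticks out in front of the crate and its last 37 mm overhang the saddle with only air beneath, down to the bench. One face carries a black disc, the other a black diagonal cross
- tag_sheets (a joint): angle of the flip tag on the crate filled with upright rectangular glass sheets, rad: 0 = lying flat towards the robot in front of the crate, disc face up; pi/2 = standing upright; pi = lying flat back over the crate, cross face up (stops at 0 and pi). Stiff hinge: the 45 g tag stays at whatever angle it is left, about 1 N at the free edge moves it; the two stops are hard. Starts at 0 to 0.15.
- crate_rondels: The crate filled with upright round glass discs. It is an open-topped plywood offcut crate, screwed to the bench: 200 deep (x) x 150 wide (y) x 150 mm high, walls 9 mm; origin at the centre of its underside, its -x side is the front (towards the robot, up to 0.28 rad of yaw). Four round discs stand in its rear half, tops up to 174 mm above the bench, from 20 mm behind its origin backwards.
- crate_rondels_pin (a point): centre of the hinge pin of the flip tag on the crate filled with upright round glass discs: 95.5 mm in front of the crate's origin, 165 mm above the bench. The pin runs along the crate's y, held between two ears (6.5 mm to either side of the pin, top 171 mm) on a steel saddle plate 86 (along x) x 46 mm (top at 154 mm) that straddles the front wall; rubber buffers fill the gap below the tag
- tag_rondels_edge (a point): middle of the free edge of that tag, in the plate's mid-thickness, 80 mm from the pin. The tag is a stiff grey metal plate 4 mm thick, 46 mm wide along the pin, reaching from 12 to 80 mm from the pin; lying at 0 it sticks out in front of the crate and its last 37 mm overhang the saddle with only air beneath, down to the bench. One face carries a black disc, the other a black diagonal cross
- tag_rondels (a joint): angle of the flip tag on the crate filled with upright round glass discs, rad: 0 = lying flat towards the robot in front of the crate, disc face up; pi/2 = standing upright; pi = lying flat back over the crate, cross face up (stops at 0 and pi). Stiff hinge: the 45 g tag stays at whatever angle it is left, about 1 N at the free edge moves it; the two stops are hard. Starts at 0 to 0.15.
- brush: loose bench brush lying on its wooden back (50 x 170 mm) with the bristles up, 46 mm high; origin at the centre of its underside, long side along its y. Bystander.
- jar: loose lidded jar, 56 mm diameter, 65 mm high, standing on the bench; origin at the centre of its underside. Bystander.
- hammer: loose hammer, 220 mm long, lying on the bench along its x, handle to -x, 26 mm high, head 90 mm across; origin under the middle of its length. Bystander.

How it is judged:
At the end, for the whole second after the job is handed in: The tag of the empty crate lies flat back over the crate, cross face up (within 0.16 rad, 9 degrees, of flat) and still; the tags of the two filled crates still lie forward (below 0.3 rad); brush, jar and hammer are within 30 mm of where they were (value of joint tag_bare above 2.98 rad and velocity of joint tag_bare below 0.05 rad/s and value of joint each of tag_sheets, tag_rondels below 0.3 rad and distance of each of brush, jar, hammer from where it was at the start of the episode below 0.03 m); the robot touches nothing.
It fails at once if the tag is pinched or forced on its way over (more than 20 N on it while it swings, where about 1 N moves it) (value of joint tag_bare between 0.35 and 2.85 rad and contact force between the fingers and crate_bare above 20 N).
It fails at once if a crate or its tag is banged or pressed hard (over 80 N, even for an instant) (contact force between the fingers and crate_bare above 80 N or contact force between the fingers and crate_sheets above 80 N or contact force between the fingers and crate_rondels above 80 N).
It fails at once if the tag is flicked over or slapped down (faster than 8 rad/s) (velocity of joint tag_bare above 8 rad/s).
It fails at once if a filled crate's tag is raised by more than 0.4 rad (value of joint any of tag_sheets, tag_rondels above 0.4 rad).
It fails at once if the brush, jar or hammer is lifted, carried or pushed more than 30 mm (distance of any of brush, jar, hammer from where it was at the start of the episode above 0.03 m).
It also fails if it takes over 38 s, if anything falls off the work surface, if the arm or the gripper's body presses on something with over 40 N, if the wrist force passes 120 N, or if a joint passes its speed limit or range.

ROBOT

A 6-joint arm with a two-finger parallel gripper is mounted at the origin on the work surface. World frame = base frame: x ahead of the robot, y to its left, z up, the work surface at z = 0. Lengths are in m, angles in rad, forces in N, time in s.
With the tool pointing down it reaches from about 0.25 to 0.725 m from the base axis. Payload 4 kg.
Tool frame: the origin (TCP) lies on the centre line of the jaws, within the pads' length; the fingertips stand 17 mm ahead of it and the grasp point (between the pads) lies 2 mm behind it; z points along the fingers, y is the line along which they close (so a half turn about z gives the same grasp; the last joint's range is limited). The gripper opens to 85 mm and grips with 20 to 120 N. Pads are 22 mm wide; open, the fingers measure 114 mm over their backs; the gripper's body (76 mm by 85 mm) begins 54 mm behind the grasp point. The pads swing forward as they close: fully open they stand 13 mm farther back than shut.
Start: joints at [-1.187, 0.241, 0.005, 1.335, 0, 1.571], TCP at [0.187, -0.464, 0.248] pointing down, gripper open.
Joint ranges: [-2.72, 2.72], [-1.05, 1.87], [-1.09, 1.28], [-1.99, 2.15], [-1.42, 1.44], [-3.14, 3.14]. Speed limits (rad/s): [2.79, 2.79, 3.14, 3.14, 3.14, 3.14].

INTERFACE

Orientations are given as a unit quaternion [x, y, z, w].
In Python, from workcell import bot, camera, get_calibration gives the robot as it stands.
- The arm moves only by the tool apply_moves, never from a script. Its argument "steps" is a list of rows, each a list of 3 entries, a list of its own where there are three numbers: the shift along the tool's x, y, z as a fraction of full scale, then the turn, a rotation vector about the tool's x, y, z as a fraction of full scale, then the opening, from 0 (shut) to 1 (fully open). A call has exactly 8 rows; each row shifts and turns the commanded pose from where the row before left it, along the tool's axes as they then stand; what a row does not reach is not made up. Full scale, the value 1, is 20 cm for a shift and pi rad for a turn. A row lasts 1/12 s, in which the tool goes at most 41.7 mm and 7.16 degrees, less where a joint would pass 70% of its speed; a pose out of reach is approached as far as the arm can. A call with a number of a shift or a turn outside -1 to 1 is refused whole. A call with a gripper value outside its range is refused whole. The fingers move at their own pace and stop on an object; the grip force is fixed at half the most. Time passes only in rows, so rows that do not move let the fingers close, or fill a call up. It gives the time, the measured TCP pose, the force, the opening and the grip force at its end, in the units of the state.
- bot.get_obs(): the state, without advancing time (a new reading comes with each control period).
- camera(name): name is "scene" or "top" or "wrist"; returns (picture, depth): 400x640x3 uint8, red, green, blue; 400x640 float32, m along the optical axis (not along the pixel's ray), 0 where there is no reading.
- get_calibration(name): a dict with "fov_y" (degrees; the focal length in pixels is half the picture's height over the tangent of half this angle, whatever the lens; pixels are square), "cx", "cy" (the principal point, pixels), "rvec" (rotation vector, rad) and "tvec" (3), from world to camera coordinates, as OpenCV has them. Camera axes: x right, y down, z forward; pixel columns grow to the right and rows downward; lengths in m; the calibration is good to about 2 mm. A picture is of the moment at which its call begins: read the wrist's pose just before it. get_calibration takes no time and is no camera call; for the wrist camera it gives the pose at the moment of the call.
- bot.job_done(): hands the job in; it is judged then, once.
The state is a dict: "clock": time; "joint_pos": joint angles; "joint_vel": joint speeds; "tau": joint torques, N m; "eef_pos": TCP position; "tool_rot": TCP orientation; "ft_force": force on the tool from outside, world axes, zero at the start; "ft_torque": the same for the moment, N m; "grip_width": finger opening in m; "grasp_force": force on a finger pad.
Only numpy, scipy, OpenCV 4.12 (cv2) and the standard library are available. Lean on these libraries where they do the work, as an engineer would, in place of code of your own. Each camera call takes 0.05 s, during which the arm holds its last target. There are 200 camera calls.

## Working session

There is one attempt and no reset: what is moved stays moved. The work goes in short steps, Python scripts to look and compute and a tool call to move; the robot and the scene stay as the last step left them, time stands still between calls to the robot, and variables do not carry over. Pictures are saved under pics/ and viewed, at most 10 in all, crops included, and the job is handed in when it is done.

Besides the shell and the picture viewer there is one more tool, called after "Emit:" as name(argument=value, ...) on one line, values as JSON. apply_moves: Moves the arm, as the interface text tells. Its arguments: {"type":"object","properties":{"steps":{"type":"array"}},"required":["steps"]}

```bash
mkdir -p pics; cat > h.py <<'E'
import numpy as np,cv2
from workcell import bot,camera,get_calibration
def K(c,h=400):
    f=h/2/np.tan(np.radians(c['fov_y'])/2); return f
def toworld(c,u,v,z):
    f=K(c);R,_=cv2.Rodrigues(np.array(c['rvec'],float));t=np.array(c['tvec'],float).ravel()
    p=np.array([(u-c['cx'])/f*z,(v-c['cy'])/f*z,z]);return R.T@(p-t)
def snap(n,fn):
    c=get_calibration(n);i,d=camera(n);cv2.imwrite('pics/%s.png'%fn,i[:,:,::-1]);np.savez('pics/%s.npz'%fn,d=d,i=i,c=np.array([c],dtype=object));return i,d,c
def load(fn):
    z=np.load('pics/%s.npz'%fn,allow_pickle=True);return z['i'],z['d'],z['c'][0]
E
python3 - <<'E'
from h import *
for n in('scene','top'):
    i,d,c=snap(n,n+'0');print(c)
o=bot.get_obs();print(o['clock'],o['eef_pos'],o['tool_rot'],o['grip_width'])
E
```

```text
{'fov_y': 54.39271171119983, 'cx': 320.06508461506155, 'cy': 201.98378716851815, 'rvec': array([ 2.06385376,  1.24747352, -0.53609067]), 'tvec': array([-0.24819267, -0.22536957,  1.23907907])}
{'fov_y': 46.94213901988281, 'cx': 319.1726397613038, 'cy': 195.5530754422915, 'rvec': array([ 2.14616971, -2.158789  ,  0.12808514]), 'tvec': array([0.0342417 , 0.54310227, 1.19791068])}
0.1 [ 0.18702152 -0.463124    0.24747376] [ 9.81645929e-01  1.90710094e-01 -1.69498752e-04 -9.49087938e-04] 0.08519940064909112
```

View pics/top0.png

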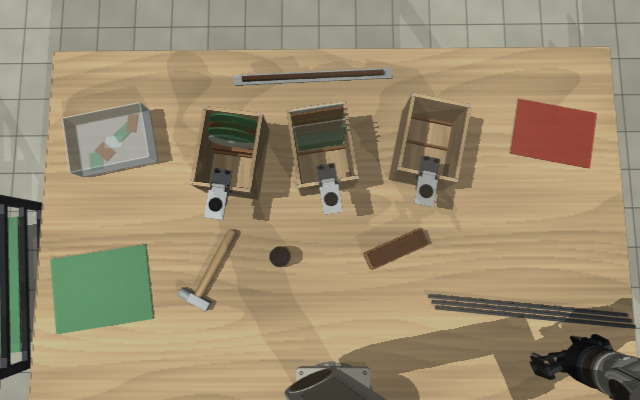

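View pics/scene0.png

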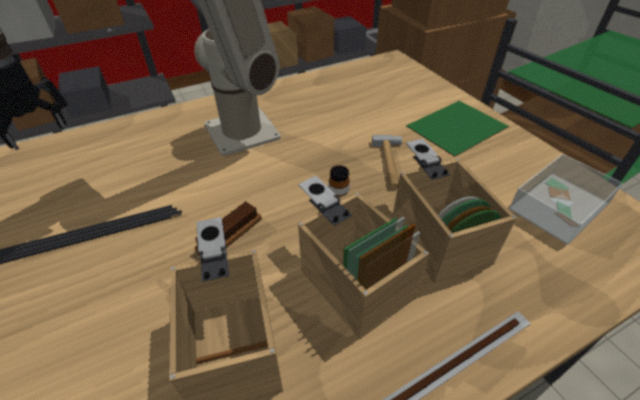

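The top view shows the empty crate at the right (crate about (435,135), its tag about (427,188)). The sheets crate is in the middle and the rondels crate on the left. The brush is at (397,248), in front of the empty crate. In the scene view the empty crate is at bottom left, with its tag at (211,240).

```bash
python3 - <<'E'
from h import *
i,d,c=load('top0');j,e,c2=load('scene0')
a=cv2.resize(i[85:215,380:480,::-1],None,fx=4,fy=4,interpolation=cv2.INTER_CUBIC)
b=cv2.resize(j[210:285,180:245,::-1],None,fx=5.9,fy=5.9,interpolation=cv2.INTER_CUBIC)
h=520;b=cv2.copyMakeBorder(b,0,h-b.shape[0],0,0,cv2.BORDER_CONSTANT)
cv2.imwrite('pics/crop.png',np.hstack([a,b]))
for u,v in [(427,178),(426,190),(425,200),(421,202),(432,204),(430,165),(416,95),(469,106),(391,180),(459,190)]:
    print(u,v,toworld(c,u,v,d[v,u]).round(4))
E
```

```text
427 178 [ 0.5672 -0.2282  0.1667]
426 190 [ 0.5373 -0.2233  0.1734]
425 200 [ 0.5131 -0.2196  0.176 ]
421 202 [ 0.5086 -0.2104  0.1742]
432 204 [ 0.5039 -0.2364  0.173 ]
430 165 [ 0.5998 -0.2378  0.1612]
416 95 [ 0.779  -0.2119  0.1507]
469 106 [ 0.75   -0.3423  0.1497]
391 180 [ 0.5894 -0.1669  0.0018]
459 190 [ 0.5612 -0.3543 -0.0039]
```

View pics/crop.png

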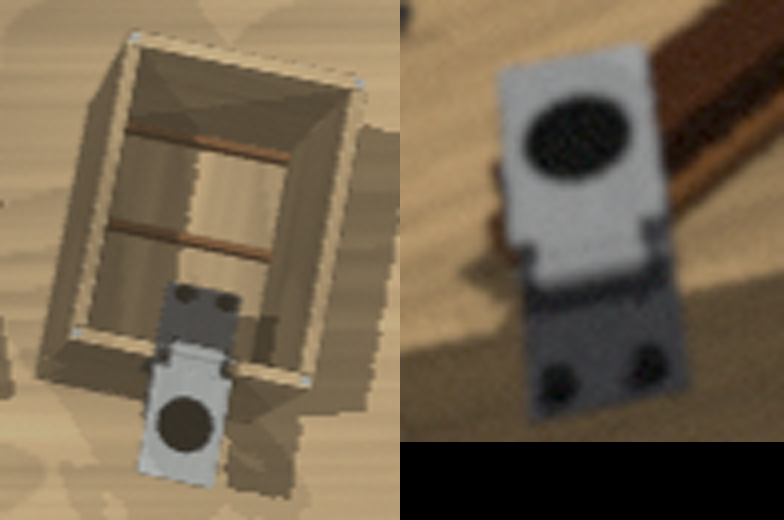

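```bash
cat >> h.py <<'E'
def P(c):
    f=K(c);R,_=cv2.Rodrigues(np.array(c['rvec'],float));t=np.array(c['tvec'],float).reshape(3,1)
    return np.array([[f,0,c['cx']],[0,f,c['cy']],[0,0,1]])@np.hstack([R,t])
def tri(c1,p1,c2,p2):
    X=cv2.triangulatePoints(P(c1),P(c2),np.array(p1,float).reshape(2,1),np.array(p2,float).reshape(2,1));return (X[:3]/X[3]).ravel()
def atz(c,u,v,z):
    a=toworld(c,u,v,0.);b=toworld(c,u,v,1.);return a+(b-a)*(z-a[2])/(b[2]-a[2])
E
python3 - <<'E'
from h import *
i,d,c=load('top0');j,e,c2=load('scene0')
C=[atz(c,u-.4,v-.4,.15) for u,v in [(413.75,94.25),(470,105.75),(399.25,168.25),(456.5,180.5)]]
for x in C: print(x.round(4))
ctr=np.mean(C,0);ax=(C[0]+C[1]-C[2]-C[3])/2;print('ctr',ctr,'len',np.linalg.norm(ax),'yaw',np.arctan2(ax[1],ax[0]))
w=(C[0]+C[2]-C[1]-C[3])/2;print('w',np.linalg.norm(w),np.arctan2(-w[0],w[1]))
yaw=np.arctan2(ax[1],ax[0]);pin=ctr-.0955*np.array([np.cos(yaw),np.sin(yaw),0]);print('pin',pin)
L=tri(c,(414.1,202.6),c2,(221.1,216.9));R=tri(c,(432.9,206.4),c2,(196.2,221.8));print('edge corners',L,R,(L+R)/2,np.linalg.norm(L-R), (L+R)/2-pin)
# brush, bystander heights
m=d>0
for nm,(u0,u1,v0,v1) in dict(brush=(360,434,226,272)).items():
    pts=np.array([toworld(c,u,v,d[v,u]) for v in range(v0,v1) for u in range(u0,u1) if d[v,u]>0]);q=pts[pts[:,2]>.02];print(nm,q.min(0),q.max(0))
E
```

```text
[ 0.7823 -0.2055  0.15  ]
[ 0.7516 -0.3438  0.15  ]
[ 0.5955 -0.1644  0.15  ]
[ 0.5643 -0.3024  0.15  ]
ctr [ 0.67339543 -0.25403326  0.15      ] len 0.19152854105376024 yaw -0.21710026052741116
w 0.14152172276313696 -0.22029636190845048
pin [ 0.58013719 -0.23346267  0.15      ]
edge corners [ 0.50769509 -0.19355372  0.17273145] [ 0.49828561 -0.23791365  0.17272065] [ 0.50299035 -0.21573369  0.17272605] 0.04534691109739704 [-0.07714684  0.01772898  0.02272605]
brush [ 0.34797192 -0.2506041   0.02000239] [ 0.45304049 -0.08725871  0.05323973]
```

The measurements agree with each other and with the text:

| Quantity | Measured | Check |
|---|---|---|
| Pin position (x, y) | (0.580, -0.233) | z taken from the text, 0.165 |
| Crate yaw | about -0.218 rad | within 0.28 rad |
| Free edge | (0.503, -0.216, 0.173) | 79 mm from the pin, angle about 0.08 rad |
| Edge width | 45 mm | 46 mm given |

I will shut the gripper, yaw the tool to match the crate and pitch it 45° forward. Then the fingertips push the tag over along an arc.

Emit:
apply_moves(steps=[[[0, 0, 0], [0, 0, 0.0383], 0], [[0, 0, 0], [0, 0, 0.0383], 0], [[0, 0, 0], [0, 0, 0.0383], 0], [[0, 0, 0], [0, 0, 0.0383], 0], [[0, 0, 0], [0, 0, 0.0383], 0], [[0, 0, 0], [0, 0.036, 0], 0], [[0, 0, 0], [0, 0.036, 0], 0], [[0, 0, 0], [0, 0.036, 0], 0]])

```text
clock: 0.77
eef_pos: [0.188, -0.4638, 0.2486]
tool_rot: [0.979, -0.106, 0.17, 0.019]
ft_force: [-1.1, -0.2, -0.2]
grip_width: 0.0001
grasp_force: 0.0
```

Emit:
apply_moves(steps=[[[0, 0, 0], [0, 0.036, 0], 0], [[0, 0, 0], [0, 0.036, 0], 0], [[0, 0, 0], [0, 0.036, 0], 0], [[0, 0, 0], [0, 0.034, 0], 0], [[0, 0, 0], [0, 0, 0], 0], [[0, 0, 0], [0, 0, 0], 0], [[0, 0, 0], [0, 0, 0], 0], [[0, 0, 0], [0, 0, 0], 0]])

```text
clock: 1.43
eef_pos: [0.1879, -0.4643, 0.2492]
tool_rot: [0.919, -0.099, 0.38, 0.042]
ft_force: [-0.2, 0.7, 0.0]
grip_width: 0.0001
grasp_force: 0.0
```

```bash
cat > plan.py <<'E'
from h import *
from scipy.spatial.transform import Rotation as Ro
yaw=-0.218;ux=np.array([np.cos(yaw),np.sin(yaw),0]);uz=np.array([0,0,1.]);pin=np.array([.5805,-.2333,.165])
s=.5**.5;X=np.array([s,s]);Z=np.array([s,-s])
def tcp(th,mode,r):
    d=np.array([-np.cos(th),np.sin(th)]);n=np.array([np.sin(th),np.cos(th)])
    c=r*d-.002*n
    return c-{'A':.011*X,'B':.011*X+.017*Z,'C':-.011*X+.017*Z}[mode]
def W(p): return pin+p[0]*ux+p[1]*uz
def tool(v): return Ro.from_quat(bot.get_obs()['tool_rot']).as_matrix().T@v
E
python3 - <<'E'
from plan import *
o=bot.get_obs();print(o['clock'],o['eef_pos'],o['grip_width'],o['ft_force']);R=Ro.from_quat(o['tool_rot']).as_matrix();print(R.round(3))
pre=tcp(0,'A',.08)+np.array([-.05,-.02]);print('pre',W(pre),'shift frac',(tool(W(pre)-o['eef_pos'])/.2).round(3))
E
```

```text
1.4333 [ 0.18785528 -0.46428703  0.24920767] 8.084339396071453e-05 [-0.21112923  0.7303219   0.0072222 ]
[[ 0.691 -0.215  0.69 ]
 [-0.151 -0.977 -0.153]
 [ 0.707  0.002 -0.708]]
pre [ 0.44598277 -0.2035017   0.13522183] shift frac [ 0.293 -1.552  1.094]
```

Emit:
apply_moves(steps=[[[0.0183, -0.097, 0.0684], [0, 0, 0], 0], [[0.0183, -0.097, 0.0684], [0, 0, 0], 0], [[0.0183, -0.097, 0.0684], [0, 0, 0], 0], [[0.0183, -0.097, 0.0684], [0, 0, 0], 0], [[0.0183, -0.097, 0.0684], [0, 0, 0], 0], [[0.0183, -0.097, 0.0684], [0, 0, 0], 0], [[0.0183, -0.097, 0.0684], [0, 0, 0], 0], [[0.0183, -0.097, 0.0684], [0, 0, 0], 0]])

```text
clock: 2.1
eef_pos: [0.3183, -0.3328, 0.1926]
tool_rot: [0.918, -0.099, 0.381, 0.042]
ft_force: [-0.7, 0.3, -0.2]
grip_width: -0.0001
grasp_force: 0.0
```

Emit:
apply_moves(steps=[[[0.0183, -0.097, 0.0684], [0, 0, 0], 0], [[0.0183, -0.097, 0.0684], [0, 0, 0], 0], [[0.0183, -0.097, 0.0684], [0, 0, 0], 0], [[0.0183, -0.097, 0.0684], [0, 0, 0], 0], [[0.0183, -0.097, 0.0684], [0, 0, 0], 0], [[0.0183, -0.097, 0.0684], [0, 0, 0], 0], [[0.0183, -0.097, 0.0684], [0, 0, 0], 0], [[0.0183, -0.097, 0.0684], [0, 0, 0], 0]])

```text
clock: 2.77
eef_pos: [0.4482, -0.2017, 0.1362]
tool_rot: [0.918, -0.099, 0.382, 0.042]
ft_force: [1.4, -0.7, -0.3]
grip_width: 0.0002
grasp_force: 0.0
```

```bash
python3 - <<'E'
from plan import *
o=bot.get_obs();print(o['clock'],o['eef_pos'],o['ft_force'])
i,d,c=snap('wrist','w1')
j,e,c2=snap('scene','s1')
b=cv2.resize(j[120:300,130:330,::-1],None,fx=2,fy=2,interpolation=cv2.INTER_CUBIC)
a=cv2.resize(i[:,:,::-1],(400,250));cv2.imwrite('pics/v1.png',np.hstack([cv2.copyMakeBorder(a,0,110,0,0,cv2.BORDER_CONSTANT),b]))
p0=o['eef_pos']
R=Ro.from_quat(o['tool_rot']).as_matrix()
pts=[tcp(0,'A',.08)+np.array([-.008,-.014])]
D=np.radians
pts+= [tcp(D(t),'A',.08) for t in (9,18,27,36,45)]
pts+= [tcp(D(t),'B',.063+.009*(t-45)/90) for t in (54,63,72,81,90,99,108,117,126,135)]
pts+= [tcp(D(t),'C',.050+.005*(t-135)/45) for t in (144,153,162,170,177)]
p=p0
for k,q in enumerate(pts):
    w=W(q);print(k,w.round(3),(R.T@(w-p)/.2).round(4));p=w
E
```

```text
2.7667 [ 0.4481638  -0.20171333  0.13620531] [ 1.36041358 -0.74873424 -0.25809125]
0 [ 0.487 -0.213  0.141] [0.1597 0.0115 0.125 ]
1 [ 0.495 -0.214  0.168] [ 0.1247  0.0003 -0.0628]
2 [ 0.498 -0.215  0.18 ] [ 0.0528  0.0001 -0.034 ]
3 [ 0.502 -0.216  0.192] [ 0.0575  0.0001 -0.0253]
4 [ 0.509 -0.217  0.203] [ 0.0607  0.0001 -0.016 ]
5 [ 0.516 -0.219  0.212] [ 0.0625  0.0001 -0.0063]
6 [ 0.523 -0.221  0.22 ] [ 0.0501  0.0001 -0.002 ]
7 [ 0.531 -0.222  0.226] [0.0505 0.0001 0.006 ]
8 [ 0.539 -0.224  0.231] [0.0496 0.0001 0.0141]
9 [ 0.549 -0.226  0.235] [0.0474 0.0001 0.0221]
10 [ 0.559 -0.229  0.237] [0.0439 0.0001 0.0297]
11 [ 0.57  -0.231  0.237] [0.0391 0.0001 0.0367]
12 [ 0.58  -0.233  0.236] [0.0333 0.0001 0.043 ]
13 [ 0.591 -0.236  0.233] [0.0264 0.0001 0.0483]
14 [ 0.6   -0.238  0.228] [0.0187 0.0001 0.0525]
15 [ 0.609 -0.24   0.222] [0.0103 0.0001 0.0555]
16 [ 0.615 -0.241  0.216] [0.0033 0.     0.04  ]
17 [ 0.621 -0.242  0.21 ] [-0.0032  0.      0.0408]
18 [ 0.625 -0.243  0.203] [-0.0098  0.      0.0405]
19 [ 0.628 -0.244  0.196] [-0.0143 -0.      0.0349]
20 [ 0.63  -0.244  0.19 ] [-0.0167 -0.      0.0291]
```

View pics/v1.png

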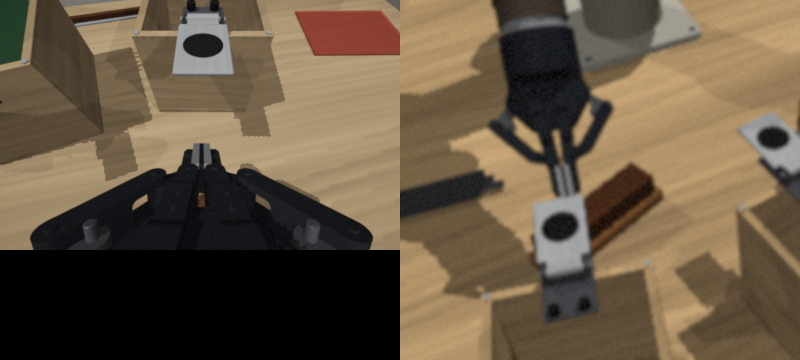

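The wrist view shows the shut fingertips (200,150) in line with the tag of the empty crate (203,45). The scene view shows them just in front of its free edge. Next, go under the edge and start lifting.

Emit:
apply_moves(steps=[[[0.0565, 0, 0.0425], [0, 0, 0], 0], [[0.0565, 0, 0.0425], [0, 0, 0], 0], [[0.0565, 0, 0.0425], [0, 0, 0], 0], [[0, 0, 0], [0, 0, 0], 0], [[0, 0, 0], [0, 0, 0], 0], [[0.0416, 0, -0.0209], [0, 0, 0], 0], [[0.0416, 0, -0.0209], [0, 0, 0], 0], [[0.0416, 0, -0.0209], [0, 0, 0], 0]])

```text
clock: 3.53
eef_pos: [0.4939, -0.2136, 0.1667]
tool_rot: [0.919, -0.101, 0.379, 0.041]
ft_force: [-3.6, 1.7, -0.1]
grip_width: -0.0002
grasp_force: 1.3
```

```bash
python3 - <<'E'
from plan import *
j,e,c2=snap('scene','s2');i,d,c=snap('wrist','w2')
o=bot.get_obs();print(o['clock'],o['eef_pos'],o['ft_force'],(tool(W(tcp(np.radians(9),'A',.08))-o['eef_pos'])/.2).round(4))
b=cv2.resize(j[120:300,130:330,::-1],None,fx=2,fy=2,interpolation=cv2.INTER_CUBIC)
a=cv2.resize(i[:,:,::-1],(400,250));cv2.imwrite('pics/v2.png',np.hstack([cv2.copyMakeBorder(a,0,110,0,0,cv2.BORDER_CONSTANT),b]))
E
```

```text
3.6333 [ 0.49512757 -0.21420803  0.16851997] [0.01775231 0.41335056 0.59543358] [-0.0014  0.0009  0.004 ]
```

View pics/v2.png

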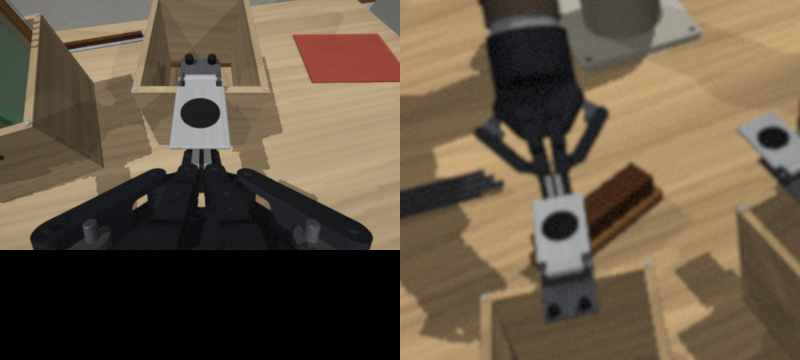

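The fingertips are under the free edge (wrist view, (202,155)) and the force is small. I'll continue along the arc.

Emit:
apply_moves(steps=[[[0.053, 0, -0.034], [0, 0, 0], 0], [[0.0575, 0, -0.025], [0, 0, 0], 0], [[0.061, 0, -0.016], [0, 0, 0], 0], [[0.0625, 0, -0.006], [0, 0, 0], 0], [[0.05, 0, -0.002], [0, 0, 0], 0], [[0.05, 0, 0.006], [0, 0, 0], 0], [[0.05, 0, 0.014], [0, 0, 0], 0], [[0, 0, 0], [0, 0, 0], 0]])

```text
clock: 4.3
eef_pos: [0.5405, -0.2243, 0.2315]
tool_rot: [0.918, -0.1, 0.381, 0.042]
ft_force: [0.7, -0.3, -0.2]
grip_width: 0.0
grasp_force: 0.0
```

```bash
python3 - <<'E'
from plan import *
j,e,c2=snap('scene','s3');i,d,c=snap('wrist','w3')
o=bot.get_obs();print(o['clock'],o['eef_pos'],o['ft_force'],(tool(W(tcp(np.radians(72),'B',.0657))-o['eef_pos'])/.2).round(4))
b=cv2.resize(j[120:300,130:330,::-1],None,fx=2,fy=2,interpolation=cv2.INTER_CUBIC)
a=cv2.resize(i[:,:,::-1],(400,250));cv2.imwrite('pics/v3.png',np.hstack([cv2.copyMakeBorder(a,0,110,0,0,cv2.BORDER_CONSTANT),b]))
E
```

```text
4.4 [ 0.5389405  -0.22362275  0.22974836] [-0.44999446 -0.7038836   0.62672482] [ 0.0072  0.0023 -0.0025]
```

View pics/v3.png

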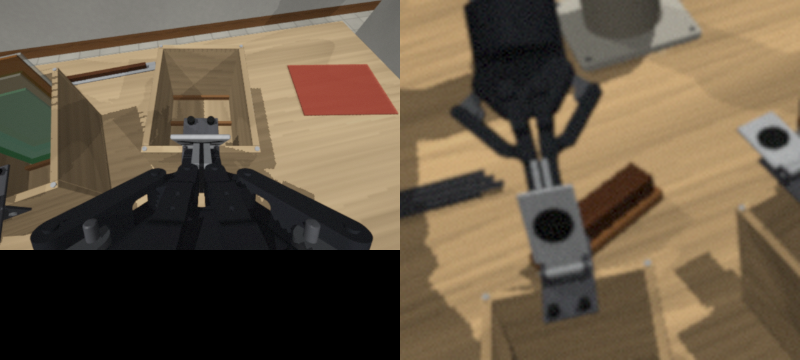

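The tag now stands at about 65–70°, with the fingertips on its back (wrist view: its edge at (198,138)). I'll keep pushing to about 135°.

Emit:
apply_moves(steps=[[[0.0475, 0, 0.022], [0, 0, 0], 0], [[0.044, 0, 0.03], [0, 0, 0], 0], [[0.039, 0, 0.037], [0, 0, 0], 0], [[0.033, 0, 0.043], [0, 0, 0], 0], [[0.0265, 0, 0.048], [0, 0, 0], 0], [[0.0185, 0, 0.0525], [0, 0, 0], 0], [[0.01, 0, 0.0555], [0, 0, 0], 0], [[0, 0, 0], [0, 0, 0], 0]])

```text
clock: 5.07
eef_pos: [0.6109, -0.2392, 0.2188]
tool_rot: [0.919, -0.1, 0.38, 0.041]
ft_force: [-0.3, 0.1, -1.1]
grip_width: -0.0001
grasp_force: 0.0
```

Emit:
apply_moves(steps=[[[0.0033, 0, 0.04], [0, 0, 0], 0], [[-0.003, 0, 0.041], [0, 0, 0], 0], [[-0.01, 0, 0.0405], [0, 0, 0], 0], [[-0.007, 0, 0.0175], [0, 0, 0], 0], [[-0.007, 0, 0.0175], [0, 0, 0], 0], [[0, 0, 0], [0, 0, 0], 0], [[0, 0, 0], [0, 0, 0], 0], [[0, 0, 0], [0, 0, 0], 0]])

```text
clock: 5.73
eef_pos: [0.628, -0.2433, 0.1956]
tool_rot: [0.918, -0.1, 0.381, 0.042]
ft_force: [0.6, 0.4, 0.4]
grip_width: 0.0003
grasp_force: 0.0
```

```bash
python3 - <<'E'
from plan import *
j,e,c2=snap('scene','s4');i,d,c=snap('wrist','w4')
o=bot.get_obs();print(o['clock'],o['eef_pos'],o['ft_force'],[(tool(W(tcp(np.radians(t),'C',.055))-o['eef_pos'])/.2).round(4) for t in (170,177,180)])
b=cv2.resize(j[120:300,130:330,::-1],None,fx=2,fy=2,interpolation=cv2.INTER_CUBIC)
a=cv2.resize(i[:,:,::-1],(400,250));cv2.imwrite('pics/v4.png',np.hstack([cv2.copyMakeBorder(a,0,110,0,0,cv2.BORDER_CONSTANT),b]))
E
```

```text
5.8333 [ 0.62809556 -0.24337697  0.19587641] [ 0.21655638 -0.39319465  0.40920707] [array([0.0048, 0.0023, 0.0017]), array([-0.0151,  0.0023,  0.0287]), array([-0.0247,  0.0023,  0.0395])]
```

View pics/v4.png

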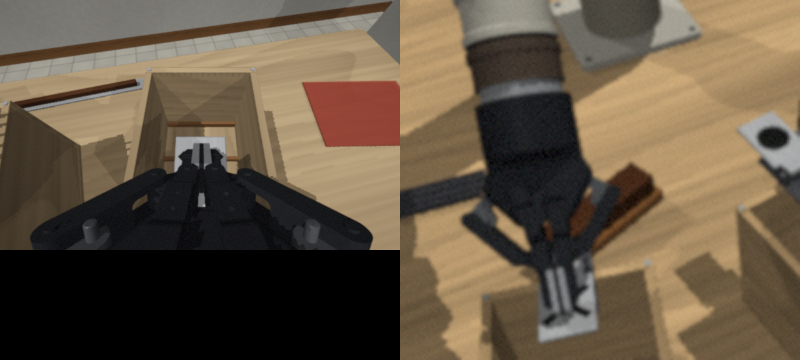

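The tag is nearly down, at about 168°, with its cross face under the fingertips. I'll make the last few millimetres slowly.

Emit:
apply_moves(steps=[[[-0.003, 0, 0.006], [0, 0, 0], 0], [[-0.003, 0, 0.006], [0, 0, 0], 0], [[-0.003, 0, 0.006], [0, 0, 0], 0], [[-0.003, 0, 0.006], [0, 0, 0], 0], [[-0.003, 0, 0.006], [0, 0, 0], 0], [[-0.001, 0, 0.002], [0, 0, 0], 0], [[0, 0, 0], [0, 0, 0], 0], [[0, 0, 0], [0, 0, 0], 0]])

```text
clock: 6.5
eef_pos: [0.6302, -0.2437, 0.1884]
tool_rot: [0.918, -0.1, 0.38, 0.042]
ft_force: [0.3, 0.2, 0.4]
grip_width: 0.0
grasp_force: 0.0
```

Emit:
apply_moves(steps=[[[-0.002, 0, 0.002], [0, 0, 0], 0], [[-0.002, 0, 0.002], [0, 0, 0], 0], [[-0.002, 0, 0.002], [0, 0, 0], 0], [[-0.002, 0, 0.002], [0, 0, 0], 0], [[0, 0, 0], [0, 0, 0], 0], [[0, 0, 0], [0, 0, 0], 0], [[0, 0, 0], [0, 0, 0], 0], [[0, 0, 0], [0, 0, 0], 0]])

```text
clock: 7.17
eef_pos: [0.6302, -0.2437, 0.1861]
tool_rot: [0.918, -0.1, 0.38, 0.042]
ft_force: [0.5, 0.8, -0.1]
grip_width: 0.0001
grasp_force: 0.0
```

Emit:
apply_moves(steps=[[[-0.002, 0, 0.002], [0, 0, 0], 0], [[-0.002, 0, 0.002], [0, 0, 0], 0], [[-0.002, 0, 0.002], [0, 0, 0], 0], [[-0.001, 0, 0.001], [0, 0, 0], 0], [[0, 0, 0], [0, 0, 0], 0], [[0, 0, 0], [0, 0, 0], 0], [[0, 0, 0], [0, 0, 0], 0], [[0, 0, 0], [0, 0, 0], 0]])

```text
clock: 7.83
eef_pos: [0.6304, -0.2438, 0.1847]
tool_rot: [0.918, -0.1, 0.381, 0.042]
ft_force: [-2.7, 0.5, 3.3]
grip_width: 0.0001
grasp_force: 1.9
```

Contact is light, about 3 N, and near the stop. I'll back off straight up and then look.

Emit:
apply_moves(steps=[[[0.03, 0, -0.04], [0, 0, 0], 0], [[0.06, 0, -0.07], [0, 0, 0], 0], [[0.08, 0, -0.1], [0, 0, 0], 0], [[0.08, 0, -0.15], [0, 0, 0], 0], [[0, 0, -0.18], [0, 0, 0], 0], [[0, 0, -0.18], [0, 0, 0], 0], [[0, 0, -0.1], [0, 0, 0], 0], [[0, 0, 0], [0, 0, 0], 0]])

```text
clock: 8.5
eef_pos: [0.551, -0.2267, 0.3407]
tool_rot: [0.917, -0.1, 0.384, 0.043]
ft_force: [0.7, 0.2, -0.2]
grip_width: -0.0001
grasp_force: 0.0
```

```bash
python3 - <<'E'
from plan import *
j,e,c2=snap('scene','s5');i,d,c=snap('top','t5');w,_,_=snap('wrist','w5')
o=bot.get_obs();print(o['clock'],o['eef_pos'],o['ft_force'])
for r in (.03,.045,.06,.075):
    q=pin+r*ux+.002*uz
    for cc,dd in ((c2,e),(c,d)):
        x=P(cc)@np.append(q,1);u,v=(x[:2]/x[2]).round().astype(int);print(r,(u,v),toworld(cc,u,v,np.median(dd[v-1:v+2,u-1:u+2])).round(4))
b=cv2.resize(j[120:300,130:330,::-1],None,fx=2,fy=2,interpolation=cv2.INTER_CUBIC)
a=cv2.resize(w[:,:,::-1],(400,250));t=cv2.resize(i[85:215,380:480,::-1],None,fx=2,fy=2);t=cv2.copyMakeBorder(t,0,0,0,200,cv2.BORDER_CONSTANT)
x=np.vstack([a,t]);cv2.imwrite('pics/v5.png',np.hstack([x,cv2.copyMakeBorder(b,0,x.shape[0]-360,0,0,cv2.BORDER_CONSTANT)]))
E
```

```text
8.65 [ 0.55143292 -0.22630807  0.33451707] [-0.07090151  0.64459492 -0.51893001]
0.03 (np.int64(213), np.int64(267)) [ 0.609  -0.2389  0.1668]
0.03 (np.int64(431), np.int64(160)) [ 0.6111 -0.2396  0.1659]
0.045 (np.int64(213), np.int64(275)) [ 0.6248 -0.2435  0.1668]
0.045 (np.int64(432), np.int64(154)) [ 0.6254 -0.242   0.1679]
0.06 (np.int64(214), np.int64(282)) [ 0.6388 -0.246   0.1665]
0.06 (np.int64(433), np.int64(149)) [ 0.6378 -0.245   0.1673]
0.075 (np.int64(214), np.int64(290)) [ 0.6543 -0.2504  0.1674]
0.075 (np.int64(435), np.int64(143)) [ 0.6528 -0.2506  0.1662]
```

View pics/v5.png

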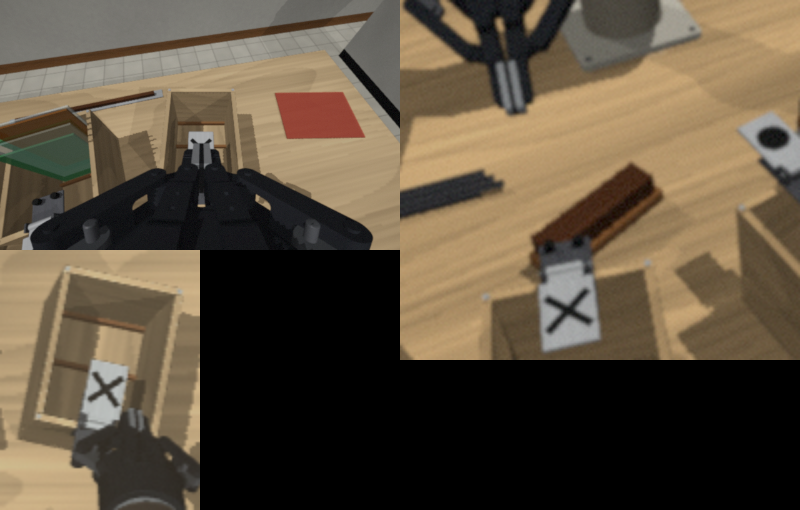

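The tag lies flat with its cross face up (scene crop, (570,310)), and its height is constant at about 0.167 m along its length. The arm is clear at a height of 0.33 m, and the brush has not moved. Handing in.

```bash
python3 -c "
from workcell import bot
print(bot.job_done())"
```

```text
the job is handed in; nothing more can be done
None
```

The empty crate's tag is flipped flat back over the crate, cross face up, with the arm clear and the job handed in at about 8.7 s; the verdict was not shown to me.

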